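# Show the indicator disc to the inspection camera with the tilting mirror

### The job

Slide the cover of the indicator box fully open so that the round indicator disc lies bare. Then take the crank handle of the spring-loaded mirror and tilt the mirror until the camera, looking into it, sees the disc in the middle of its view; finish still holding the handle at that angle, because the mirror springs back when let go, and leave the bowl, the canister and the forceps where they are.

Things in the scene. Friction and masses are not known exactly. Their poses are not given: they have to be found in the camera images.
- stand: Fixed stand: grey base plate (320 x 570 x 6 mm; x -110 to 210, y -470 to 100 mm), mirror post (x 85 mm, y 0, 205 mm high, on the mirror's far side) and white box camera on a column (x 0, y -400 mm, top 218 mm high). Origin: on the table straight below the mirror's centre; z up, x along the mirror's hinge axis, y level from camera to mirror.
- lens (a point): Centre of the camera's front glass, 190 mm above the table, 325 mm from the mirror's centre in the stand's -y direction. The camera looks level along the stand's +y, straight at the mirror's centre.
- pivot (a point): Centre of the mirror's reflecting face, 190 mm above the table, on its hinge axis, which is level and runs along the stand's x. The mirror is a round disc of 84 mm diameter, 7 mm thick; the hinge axis lies in its reflecting face.
- mirror (a joint): Tilt of the mirror (rad), 0 to 1.0. At 0, its sprung rest, the face looks at the camera but 0.15 rad upwards; as the joint grows the face turns downwards: it looks down by (value - 0.15) rad along the stand's -y. The spring pulls back to 0 with 0.06 N m at 0 plus 0.12 N m per rad (about 1 to 2 N at the handle), so the angle must be held.
- handle (a point): Middle, on its axis, of the crank's black round handle bar (14 mm diameter, stand x -60 to -124 mm; this point at -95), fixed to the mirror by a thin arm at stand x -60 mm. At joint value q it is at stand y = 80 sin(0.60 - q) mm, height 190 + 80 cos(0.60 - q) mm. Pinch the bar from above, fingers closing along stand y, and carry it on its arc; it may turn between the pads.
- sight (a point): The camera's line of sight after the mirror (unseen): starts at the mirror's centre (origin, = pivot), runs along this frame's -y axis; x is the hinge axis. It points below level, towards stand -y, by 2 x (mirror - 0.15) rad. A 58 mm pointer geared to the mirror on the post's far side (stand x 110 mm) stays parallel to it. The disc is seen in the middle when its z here is 0.
- box: Fixed grey plastic box on the base plate between mirror and camera, 200 x 100 x 40 mm plus 6 mm guide strips on its long edges. Origin: underside, below the disc, 6 mm above the table; x along its length away from the robot (x -50 to 150, y -50 to 50 mm). Compartment 90 x 90 mm, 20 mm deep, at x -45 to 45 mm; the rest is a closed deck for the cover.
- disc (a point): Centre of the top of the indicator disc, a white disc of 36 mm diameter, 4 mm thick, with a dark cross, fixed on the compartment's floor; 30 mm above the table. It is the marker to be seen in the mirror.
- cover (a joint): Slide of the flat steel cover (100 x 91 x 4 mm, its top 50 mm above the table), in m, 0 = compartment closed, 0.095 = fully open; it moves along the box's +x, away from the robot, with about 1.5 N friction, and stays where it is left.
- tab (a point): Middle of the cover's upright tab: a plate 8 mm thick along the box's x, 44 mm wide along its y, 28 mm high, from 50 to 78 mm above the table, near the cover's end nearest the robot (44 mm from the cover's centre). Pinch it from above with the fingers closing along the box's x, or push it.
- bowl: Loose small steel bowl, 90 mm wide, 45 mm high, origin at the centre of its underside. To be left alone.
- canister: Loose round steel canister with a knobbed lid, 68 mm diameter, 92 mm high, origin at the centre of its underside. To be left alone.
- forceps: Loose steel forceps lying flat, 140 mm long, 24 mm wide, 6 mm thick, origin at the middle of the underside. To be left alone.

How it is judged:
By the outcome, as a careful person would: the job done as asked, in the order asked, and still so for the second after the job is handed in, while the arm keeps its last pose, push and grip.
It also fails if it takes over 48 s, if anything falls off the work surface, if the arm or the gripper's body presses on something with over 40 N, if the wrist force passes 120 N, or if a joint passes its speed limit or range.

### The arm

A 7-joint arm with a two-finger parallel gripper is mounted at the origin on the work surface. World frame = base frame: x ahead of the robot, y to its left, z up, the work surface at z = 0. Lengths are in m, angles in rad, forces in N, time in s.
With the tool pointing down it reaches from about 0.425 to 0.925 m from the base axis. Payload 6.8 kg.
Tool frame: the origin (TCP) lies midway between the tips of the shut fingers; the grasp point (between the pads) lies r.grip_point_offset behind it (r.grip_point_offset is the distance from the TCP to the grasp point, in m); z points along the fingers, y is the line along which they close (so a half turn about z gives the same grasp; the last joint's range is limited). The gripper opens to 85 mm and grips with 20 to 120 N. Pads are 22 mm wide; open, the fingers measure 114 mm over their backs; the gripper's body (76 mm by 85 mm) begins 54 mm behind the grasp point. The pads swing forward as they close: fully open they stand 13 mm farther back than shut.
Start: joints at [-1.406, 0.477, 0.022, 1.555, -0.011, 1.109, -0.083], TCP at [0.182, 0.65, 0.231] pointing down, gripper open.
Joint ranges: [-2.96, 2.96], [-0.34, 2.1], [-1.41, 1.46], [0.24, 2.44], [-1.37, 4.51], [0.17, 1.92], [-2.96, 2.96]. Speed limits (rad/s): [2.39, 2.39, 3.14, 3.14, 3.14, 3.14, 3.14].

### API

Orientations are given as a rotation vector (axis times angle).
In Python, from bench import r gives the robot as it stands. The module is installed in compiled form; this text tells all that it offers.
- The arm moves only by the shell command python3 -m crank 'ROWS' [FORCE]. ROWS is JSON, a list of rows, each a list of 5 numbers: the shift along the world's x, y, z in units of 200 mm (1.0 is 200 mm), then the turn about the world's z in units of 45 degrees (1.0 is 45 degrees), then the opening, from -1 (shut) to 1 (fully open). In form: [[dx, dy, dz, turn, jaw], ...]. A call has 1 to 8 rows; each row shifts and turns the commanded pose from where the row before left it; what a row does not reach is not made up. A row lasts 1/12 s, in which the tool goes at most 41.7 mm and 7.16 degrees, less where a joint would pass 70% of its speed; a pose out of reach is approached as far as the arm can. A call with a number of a shift or a turn outside -1 to 1 is refused whole. A call with a gripper value outside its range is refused whole. The fingers move at their own pace and stop on an object; FORCE is the grip in N (left out, the last holds). Time passes only in rows, so rows that do not move let the fingers close. It gives the time, the measured TCP pose, the force, the opening and the grip force at its end, in the units of the state.
- r.get_obs(): the state, without advancing time (a new reading comes with each control period).
- r.grab_frame(name): name is "scene" or "side" or "wrist"; returns the picture (384x512x3 uint8, blue, green, red); there is no depth.
- r.camera_model(name): a dict with "fx", "fy", "cx", "cy" (pixels), "R" (3x3) and "t" (3): a world point X has camera coordinates R X + t. Camera axes: x right, y down, z forward; pixel columns grow to the right and rows downward; lengths in m; the calibration is good to about 2 mm. A picture is of the moment at which its call begins: read the wrist's pose just before it. camera_model takes no time and is no camera call; for the wrist camera it gives the pose at the moment of the call.
- r.hand_in(): hands the job in; it is judged then, once.
The state is a dict: "clock": time; "joints": joint angles; "qvel": joint speeds; "tau": joint torques, N m; "tcp_pos": TCP position; "orientation": TCP orientation; "contact_force": force on the tool from outside, world axes, zero at the start; "moment": the same for the moment, N m; "grip_width": finger opening in m; "gripper_force": force on a finger pad.
Only numpy, scipy, OpenCV 4.12 (cv2) and the standard library are available. Lean on these libraries where they do the work, as an engineer would, in place of code of your own. Each camera call takes 0.05 s, during which the arm holds its last target. There are 200 camera calls.

## Working session

There is one attempt and no reset: what is moved stays moved. The work goes in short steps, Python scripts to look and compute and a shell command to move; the robot and the scene stay as the last step left them, time stands still between calls to the robot, and variables do not carry over. Pictures are saved under pics/ and viewed, at most 10 in all, crops included, and the job is handed in when it is done.

```bash
mkdir -p pics; python3 - <<'E'
from bench import r
import cv2,numpy as np
print(r.get_obs(), r.grip_point_offset)
for n in("scene","side"):
    cv2.imwrite(f"pics/{n}0.png",r.grab_frame(n)); print(n,r.camera_model(n))
E
```

```text
{'clock': 0.0, 'joints': array([-1.40613691,  0.4777898 ,  0.02234893,  1.55643019, -0.01148818,
        1.1093135 , -0.08308236]), 'qvel': array([ 6.86616856e-04, -4.54358616e-05,  6.21154640e-04,  4.79518393e-04,
        9.62126355e-04,  3.31274366e-05,  9.78384253e-04]), 'tau': array([ 1.11590607e-04, -5.96457553e+01,  1.60776079e+00, -2.81193209e+01,
        1.23969972e-02,  9.47008986e-03,  1.76664128e-05]), 'tcp_pos': array([0.18170314, 0.64947657, 0.23034179]), 'orientation': array([-4.27052194e-01, -3.11233158e+00,  2.84279723e-03]), 'contact_force': array([-0.32340109, -0.19666583, -0.75462313]), 'moment': array([0.04679741, 0.07714925, 0.00156703]), 'gripper_force': 0.0, 'grip_width': 0.08529056264566238} 0.0187
scene {'fx': 396.7675922122842, 'fy': 396.7675922122842, 'cx': 256.4738678194352, 'cy': 189.66382560352687, 'R': array([[ 0.30130368,  0.95352623,  0.00195395],
       [ 0.75785312, -0.23822853, -0.60737618],
       [-0.57868363,  0.18448549, -0.79441196]]), 't': array([-0.24124179, -0.26791698,  1.44320987])}
side {'fx': 367.8868166798969, 'fy': 367.8868166798969, 'cx': 250.77330457879367, 'cy': 188.71233323459518, 'R': array([[ 0.81864099, -0.57428449,  0.00492463],
       [-0.29337421, -0.42554509, -0.85606247],
       [ 0.49371905,  0.69936307, -0.51684891]]), 't': array([-0.37318752,  0.32886591,  0.55140041])}
```

View pics/scene0.png

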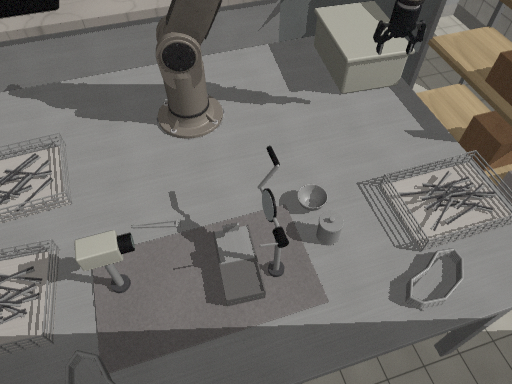

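View pics/side0.png

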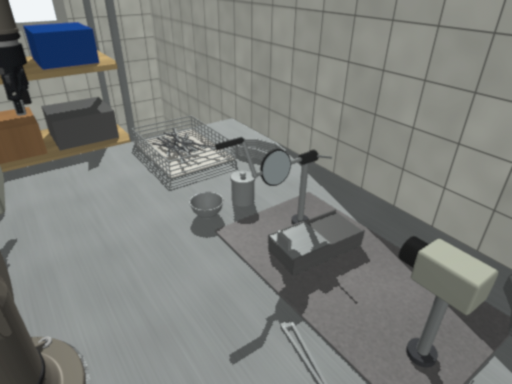

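Scene view: the plate spans roughly (93,257)-(97,355)-(325,297)-(300,212), with the handle at (267-278, 148-163), the mirror at (269,205), the box at (215-264, 225-303) and the camera at (100,248). The bowl is at (312,200), the canister at (330,230) and the forceps at about (155,224). The side view confirms this: handle (230,143), box (315,240), tab about (285,240).

```bash
cat > h.py <<'E'
import numpy as np,cv2
def ray(cm,uv,z):
    uv=np.atleast_2d(np.float64(uv)); R,t=cm["R"],cm["t"]
    d=np.c_[(uv[:,0]-cm["cx"])/cm["fx"],(uv[:,1]-cm["cy"])/cm["fy"],np.ones(len(uv))]@R
    c=-R.T@t
    return c+d*((z-c[2])/d[:,2])[:,None]
def tri(ms,uvs):
    A=[];b=[]
    for cm,(u,v) in zip(ms,uvs):
        R,t=cm["R"],cm["t"]
        for k,f,c,p in((0,"fx","cx",u),(1,"fy","cy",v)):
            w=(p-cm[c])/cm[f]; A.append(R[k]-w*R[2]); b.append(w*t[2]-t[k])
    x,res,_,_=np.linalg.lstsq(np.array(A),np.array(b),rcond=None); return x,res
def proj(cm,X):
    p=np.atleast_2d(X)@cm["R"].T+cm["t"]; return np.c_[cm["fx"]*p[:,0]/p[:,2]+cm["cx"],cm["fy"]*p[:,1]/p[:,2]+cm["cy"]]
E
python3 - <<'E'
from bench import r
from h import *
a=cv2.imread("pics/scene0.png");b=cv2.imread("pics/side0.png")
for p in[(150,300),(200,330),(290,330),(60,230),(240,240),(240,280),(228,225)]:print(p,a[p[1],p[0]])
cs=r.camera_model("scene")
# plate: blue-minus-red lower than table
d=a.astype(int); m=((d[...,2]-d[...,0]>=2)&(d.sum(2)<420)&(d.sum(2)>150)).astype(np.uint8)*255
m[:, :80]=0;m[:205]=0; m=cv2.morphologyEx(m,cv2.MORPH_OPEN,np.ones((3,3)))
n,l,s,c=cv2.connectedComponentsWithStats(m);k=1+s[1:,4].argmax();print(s[k]);m=(l==k).astype(np.uint8)*255
cn=max(cv2.findContours(m,0,1)[0],key=len)[:,0]
P=ray(cs,cn,.006)[:,:2].astype(np.float32);rc=cv2.minAreaRect(P);print(rc,cv2.boxPoints(rc))
o=a.copy();o[m>0]=(0,0,255)
cv2.imwrite("pics/c1.png",np.hstack([cv2.resize(a[130:320,200:300],(400,600),interpolation=cv2.INTER_CUBIC)[:600],cv2.resize(o[:,60:340],(400,549))[:549].copy() if 0 else cv2.copyMakeBorder(cv2.resize(o[190:380,70:340],(400,282)),0,318,0,0,0)]))
cv2.imwrite("pics/c2.png",cv2.resize(b[110:270,200:400],(800,600),interpolation=cv2.INTER_CUBIC))
E
```

```text
(150, 300) [108 109 114]
(200, 330) [69 67 71]
(290, 330) [87 87 89]
(60, 230) [137 139 140]
(240, 240) [139 140 141]
(240, 280) [ 96  98 101]
(228, 225) [90 92 95]
[   80   205   253   169 22887]
((0.6385480761528015, -0.10081025958061218), (0.34043678641319275, 0.6259717345237732), 0.4767964482307434) [[ 0.46573102  0.21074827]
 [ 0.4709401  -0.41520175]
 [ 0.8113651  -0.41236877]
 [ 0.80615604  0.21358123]]
```

View pics/c1.png

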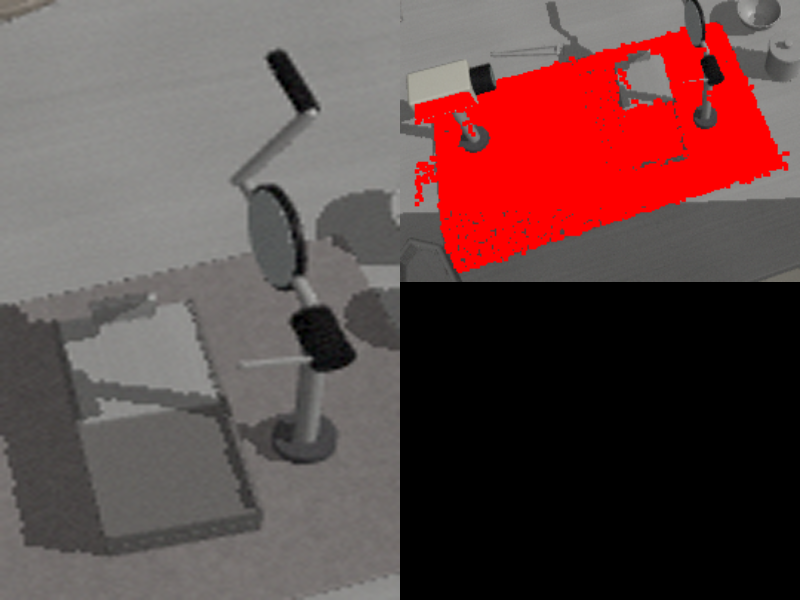

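View pics/c2.png

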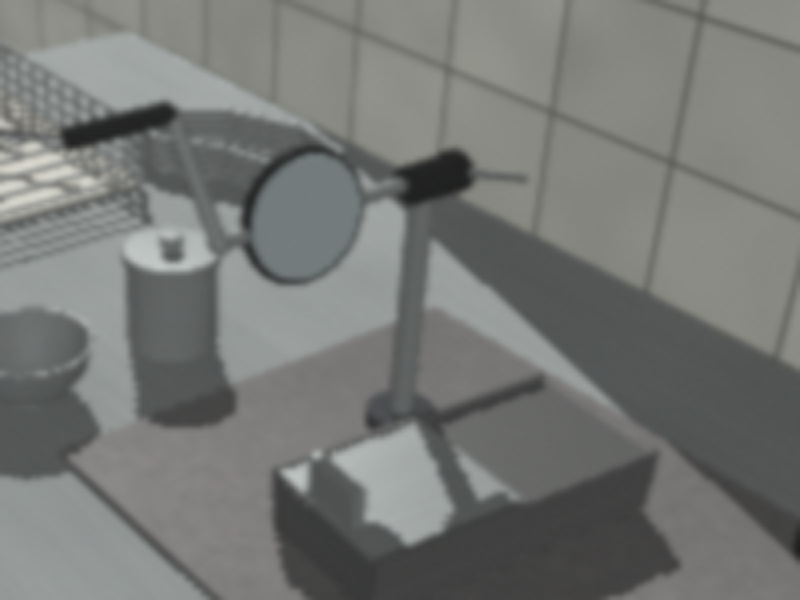

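```bash
cat > m.py <<'E'
from bench import r
from h import *
a=cv2.imread("pics/scene0.png")
cs=r.camera_model("scene");cd=r.camera_model("side")
d=a.astype(int); m=((d[...,2]-d[...,0]>=2)&(d.sum(2)<420)&(d.sum(2)>150)).astype(np.uint8)*255
m[:, :80]=0;m[:195]=0; m=cv2.morphologyEx(m,cv2.MORPH_OPEN,np.ones((3,3)))
n,l,s,c=cv2.connectedComponentsWithStats(m);m=(l==1+s[1:,4].argmax()).astype(np.uint8)*255
cn=max(cv2.findContours(m,0,1)[0],key=len)[:,0].astype(float)
L={}
for nm,p,q in(("near",(137,248.5),(286,205)),("right",(286,205),(326,301)),("far",(108,372),(326,301))):
    p=np.array(p,float);q=np.array(q,float);e=(q-p)/np.linalg.norm(q-p);v=cn-p
    k=(abs(v[:,0]*e[1]-v[:,1]*e[0])<3)&(v@e>8)&(v@e<np.linalg.norm(q-p)-8)
    P=ray(cs,cn[k],.006)[:,:2].astype(np.float32);f=cv2.fitLine(P,cv2.DIST_HUBER,0,.01,.01).ravel();L[nm]=f
    print(nm,k.sum(),f,"angle",np.degrees(np.arctan2(f[1],f[0])))
f=L["near"];n=np.array([-f[1],f[0]]);print("width",(L["far"][2:]-f[2:])@n)
A=lambda x,y:(200+x/4,130+y*190/600)
B=lambda x,y:(200+x/4,110+y*160/600)
for nm,p,q in(("handle near",A(275,55),B(66,137)),("handle far",A(312,108),B(172,110)),("mirror",A(271,238),B(308,215)),
 ("near+y",A(193,300),B(278,472)),("near-y",A(62,330),B(375,562)),("tabtop+y",A(153,296),B(318,453)),("tab top -y",A(80,318),B(365,488))):
    x,res=tri((cs,cd),(p,q));print(nm,x.round(4),"reproj",(proj(cs,x)-p).round(1),(proj(cd,x)-q).round(1))
print("far+y",ray(cs,A(262,515),.052),"far-y",ray(cs,A(108,538),.052),ray(cd,B(657,455),.052))
print("postbase",ray(cs,A(304,438),.014),ray(cd,B(402,410),.014))
E
python3 m.py
```

```text
near 58 [ 0.01642471 -0.9998651   0.47756302  0.05963502] angle -89.05888
right 85 [0.99996996 0.00774879 0.61371815 0.1945382 ] angle 0.44397724
far 215 [ 0.00469833 -0.999989    0.79963183 -0.14560597] angle -89.7308
width 0.31865433
handle near [0.4647 0.1373 0.2573] reproj [[-0.2  0.5]] [[-0.5 -0.4]]
handle far [0.5278 0.1383 0.2589] reproj [[-0.7  1.4]] [[-1.4 -1.2]]
mirror [0.5893 0.0941 0.1917] reproj [[-0.4  0.6]] [[-0.7 -0.5]]
near+y [0.5426 0.0553 0.0483] reproj [[-0.8  1. ]] [[-1.3 -0.9]]
near-y [ 0.5398 -0.036   0.0433] reproj [[-0.1  0.1]] [[-0.2 -0.1]]
tabtop+y [0.5479 0.0266 0.0778] reproj [[-0.6  0.7]] [[-0.9 -0.6]]
tab top -y [ 0.5495 -0.0199  0.0775] reproj [[ 1.1 -1.3]] [[1.8 1.1]]
far+y [[0.7446283 0.040945  0.052    ]] far-y [[ 0.73411638 -0.0544173   0.052     ]] [[ 0.72823525 -0.06261183  0.052     ]]
postbase [[0.67321502 0.09495218 0.014     ]] [[0.67704719 0.09330397 0.014     ]]
```

Triangulation agrees with what was given: handle height 0.257 (expected 0.256), plate width 0.319 and tab top 0.078. The stand origin is about (0.589, 0.093) with a yaw of about 0.4°. I'll push the tab with shut fingers, approaching from high up.

```bash
python3 -m crank '[[0.07,-0.15,0.09,0.12,-1],[0.07,-0.15,0.09,0.12,-1],[0.07,-0.15,0.09,0.12,-1],[0.07,-0.15,0.09,0,-1],[0.07,-0.15,0.09,0,-1],[0.07,-0.15,0.09,0,-1],[0.07,-0.15,0.09,0,-1],[0.07,-0.15,0.09,0,-1]]' && python3 -m crank '[[0.1,-0.16,0,0,-1],[0.1,-0.16,0,0,-1],[0.1,-0.16,0,0,-1],[0.1,-0.16,0,0,-1],[0.1,-0.16,0,0,-1],[0.1,-0.16,0,0,-1],[0.1,-0.16,0,0,-1],[0.1,-0.16,0,0,-1]]' && python3 -m crank '[[0.05,-0.16,0,0,-1],[0.05,-0.16,0,0,-1],[0.05,-0.16,0,0,-1],[0.05,-0.16,0,0,-1],[0.05,-0.16,0,0,-1],[0,0,0,0,-1],[0,0,0,0,-1]]'
python3 - <<'E'
from bench import r
import cv2
print(r.camera_model("wrist"));cv2.imwrite("pics/w1.png",r.grab_frame("wrist"))
E
```

```text
clock: 0.77
tcp_pos: [0.2942, 0.4082, 0.3758]
orientation: [0.016, -3.141, 0.001]
contact_force: [0.6, 0.9, -0.3]
grip_width: 0.0002
gripper_force: 0.0
clock: 1.43
tcp_pos: [0.4542, 0.1521, 0.3752]
orientation: [0.016, -3.141, -0.0]
contact_force: [0.5, 0.7, 0.7]
grip_width: -0.0001
gripper_force: 0.0
clock: 2.02
tcp_pos: [0.5038, -0.008, 0.3751]
orientation: [0.008, -3.141, 0.001]
contact_force: [-0.2, 0.9, -0.2]
grip_width: -0.0005
gripper_force: 0.0
{'fx': 282.7841740404078, 'fy': 282.7841740404078, 'cx': 253.0155069466847, 'cy': 191.09826266692514, 'R': array([[-5.10989350e-03,  9.99986358e-01, -1.08302354e-03],
       [ 9.61828282e-01,  5.21123085e-03,  2.73604090e-01],
       [ 2.73606002e-01,  3.56405094e-04, -9.61841790e-01]]), 't': array([ 0.01138785, -0.56013982,  0.37847239])}
```

View pics/w1.png

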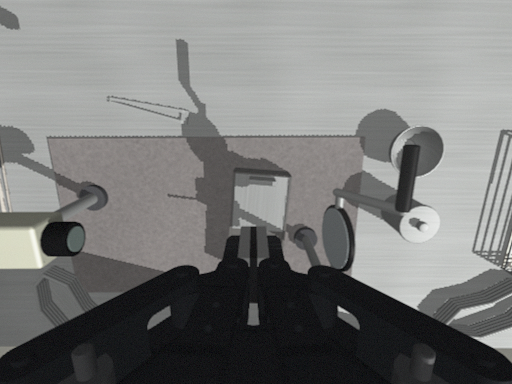

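The wrist view shows the plate's near edge at row 136, the box's near end at (234..291, 170) and the tab at about (248..275, 180). The handle is at (402-419, 145-210).

```bash
python3 - <<'E'
from bench import r
from h import *
cm=r.camera_model("wrist");w=cv2.imread("pics/w1.png")
cv2.imwrite("pics/w1c.png",cv2.resize(w[155:245,215:315],(800,600) and (660,594),interpolation=cv2.INTER_CUBIC))
print(ray(cm,[(235,170),(291,171)],.049),ray(cm,[(248,178),(275,179)],.078),ray(cm,[(48,137),(364,136)],.006))
E
```

```text
[[ 0.5314716  -0.03677963  0.049     ]
 [ 0.53238566  0.05768244  0.049     ]] [[ 0.53830956 -0.01433195  0.078     ]
 [ 0.53957938  0.02874382  0.078     ]] [[ 0.48324434 -0.37242775  0.006     ]
 [ 0.47673401  0.19071195  0.006     ]]
```

View pics/w1c.png

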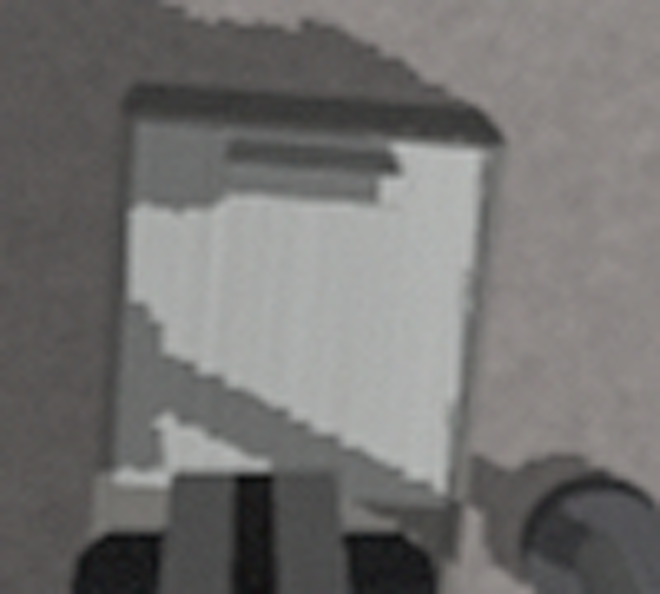

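```bash
python3 - <<'E'
from bench import r
from h import *
cm=r.camera_model("wrist")
f=lambda x,y:(215+x/6.6,155+y/6.6)
P=ray(cm,[f(127,118),f(490,147)],.049);T=ray(cm,[f(228,160),f(396,172)],.078);print(P,T,ray(cm,[f(110,450),f(466,450)],.052))
a=np.radians(-4.2);x=np.array([np.cos(a),np.sin(a)])
print("disc",P.mean(0)[:2]+.05*x,"widths",np.linalg.norm(P[1]-P[0]),np.linalg.norm(T[1]-T[0]),"tab near mid",T.mean(0))
# handle bar ends in wrist view
print(ray(cm,[(410,147),(405,209)],.256))
E
```

```text
[[ 0.53643702 -0.03810491  0.049     ]
 [ 0.54325824  0.05518857  0.049     ]] [[ 0.54032279 -0.01185873  0.078     ]
 [ 0.54296179  0.02884411  0.078     ]] [[ 0.62659712 -0.04334251  0.052     ]
 [ 0.6257759   0.05197597  0.052     ]]
disc [0.58971336 0.00487992] widths 0.09354252180696664 0.0407883076582553 tab near mid [0.54164229 0.00849269 0.078     ]
[[0.46598657 0.13746936 0.256     ]
 [0.52628587 0.14224212 0.256     ]]
```

Box yaw is about -4.2° and the disc is at about (0.5895, 0.005). The tab's near face is at x 0.5416 and its width comes out at 41 mm (44 given), so the measurements hold up. Next I go down behind the tab.

```bash
python3 -m crank '[[0,0.02,-0.195,0,-1],[0,0.02,-0.195,0,-1],[0,0.02,-0.195,0,-1],[0,0.02,-0.195,0,-1],[0,0,-0.195,0,-1],[0,0,-0.195,0,-1],[0,0,-0.195,0,-1],[0,0,-0.19,0,-1]]' && python3 -m crank '[[0,0,0,0,-1],[0.04,0,0,0,-1],[0.04,0,0,0,-1],[0.04,0,0,0,-1],[0,0,0,0,-1]]'
```

```text
clock: 2.73
tcp_pos: [0.5032, 0.0123, 0.0623]
orientation: [0.021, -3.141, -0.001]
contact_force: [0.1, 0.7, -0.9]
grip_width: 0.0001
gripper_force: 0.0
clock: 3.15
tcp_pos: [0.5319, 0.0107, 0.067]
orientation: [-0.017, 3.135, 0.002]
contact_force: [0.9, 1.0, -0.0]
grip_width: 0.0003
gripper_force: 0.0
```

```bash
python3 -m crank '[[0,0,0,0,-1],[0,0,0,0,-1],[0,0,0,0,-1]]'; python3 -m crank '[[0.05,-0.004,0,0,-1],[0.05,-0.004,0,0,-1],[0.05,-0.004,0,0,-1],[0.05,-0.004,0,0,-1]]'
```

```text
clock: 3.4
tcp_pos: [0.528, 0.0102, 0.065]
orientation: [-0.015, 3.141, 0.001]
contact_force: [-0.0, -0.2, 0.6]
grip_width: 0.0004
gripper_force: 0.0
clock: 3.73
tcp_pos: [0.569, 0.0068, 0.0643]
orientation: [0.016, -3.141, -0.0]
contact_force: [-1.0, 1.1, 1.1]
grip_width: 0.0
gripper_force: 0.9
```

```bash
python3 -m crank '[[0.05,-0.004,0,0,-1],[0.05,-0.004,0,0,-1],[0.05,-0.004,0,0,-1],[0.04,-0.003,0,0,-1],[0,0,0,0,-1]]'; for i in 1; do python3 -m crank '[[0.015,-0.001,0,0,-1],[0.015,-0.001,0,0,-1],[0,0,0,0,-1],[0,0,0,0,-1]]'; done
python3 - <<'E'
from bench import r
import cv2
a=r.grab_frame("scene");cv2.imwrite("pics/s2.png",a)
b=r.grab_frame("side")
cv2.imwrite("pics/s2c.png",cv2.hconcat([cv2.resize(a[190:315,200:300],(400,500),interpolation=2),cv2.resize(b[200:300,250:370],(400,500),interpolation=2)]))
E
```

```text
clock: 4.15
tcp_pos: [0.6081, 0.0036, 0.0644]
orientation: [-0.016, 3.139, -0.001]
contact_force: [0.2, 0.6, 0.1]
grip_width: 0.0001
gripper_force: 0.0
clock: 4.48
tcp_pos: [0.612, 0.0034, 0.0643]
orientation: [-0.016, 3.141, -0.0]
contact_force: [-0.4, 0.4, -0.2]
grip_width: 0.0001
gripper_force: 0.0
```

View pics/s2c.png

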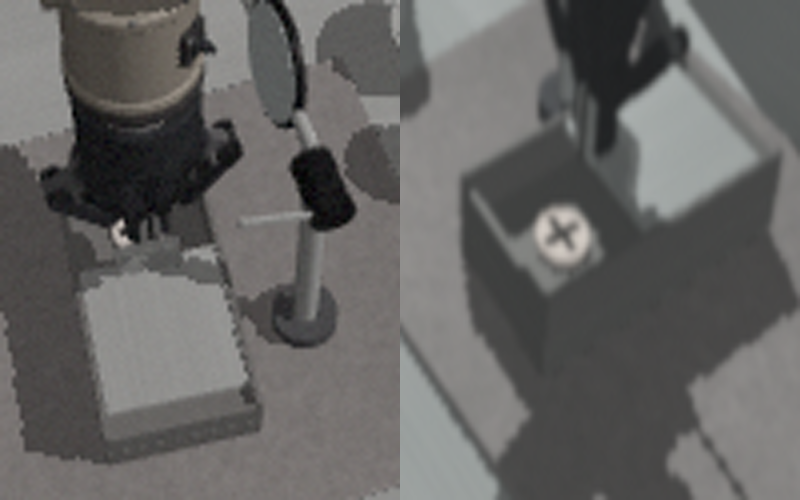

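The cover has slid most of the way and the disc is visible (right panel at (565,235), i.e. side (299.5,247)). About 10-15 mm of travel is left, so I push gently until it stops.

```bash
python3 -m crank '[[0.025,-0.002,0,0,-1],[0.025,-0.002,0,0,-1],[0,0,0,0,-1]]'; python3 -m crank '[[0.02,-0.001,0,0,-1],[0,0,0,0,-1],[0,0,0,0,-1]]';python3 - <<'E'
from bench import r
from h import *
print(ray(r.camera_model("side"),(250+(565-400)*.3,200+235*.2),.030))
E
```

```text
clock: 4.83
tcp_pos: [0.6228, 0.0027, 0.0644]
orientation: [-0.016, 3.141, -0.0]
contact_force: [0.1, 0.1, 0.3]
grip_width: -0.0001
gripper_force: 0.0
clock: 5.08
tcp_pos: [0.6231, 0.0024, 0.0637]
orientation: [0.015, -3.135, -0.001]
contact_force: [-9.3, 0.4, 5.2]
grip_width: 0.0
gripper_force: 4.3
[[ 0.58868509 -0.00088984  0.03      ]]
```

The stop is reached (9 N, no further motion). Now I back off, rise and look.

```bash
python3 -m crank '[[-0.1,0,0,0,-1],[-0.1,0,0.15,0,-1],[-0.05,0,0.19,0,-1],[-0.05,0,0.19,0,-1],[-0.05,0,0.19,0,-1],[-0.05,0,0.19,0,-1],[-0.05,0,0.19,0,-1],[-0.05,0,0.19,0,-1]]'; python3 -m crank '[[-0.1,0.05,0.1,0,-1],[-0.1,0.05,0.1,0,-1],[0,0,0,0,-1],[0,0,0,0,-1],[0,0,0,0,-1]]'
python3 - <<'E'
from bench import r
from h import *
cm=r.camera_model("wrist");w=r.grab_frame("wrist");cv2.imwrite("pics/w2.png",w)
print(r.get_obs()["tcp_pos"]);np.save("w2.npy",cm,allow_pickle=True)
s=r.grab_frame("side");cv2.imwrite("pics/side2.png",s)
for n,im,c in(("wrist",w,cm),("side",s,r.camera_model("side"))):
    m=(im.min(2)>(165)).astype(np.uint8);nn,l,st,ce=cv2.connectedComponentsWithStats(cv2.morphologyEx(m,cv2.MORPH_CLOSE,np.ones((5,5))))
    for k in range(1,nn):
        x=ray(c,ce[k],.03)[0]
        if st[k,4]>30 and .5<x[0]<.7 and abs(x[1])<.08: print(n,st[k],ce[k],x)
print(proj(cm,[.59,.003,.03]))
cv2.imwrite("pics/w2c.png",cv2.resize(w[100:250,180:440],(780,450),interpolation=2))
E
```

```text
clock: 5.75
tcp_pos: [0.5255, 0.0021, 0.3245]
orientation: [-0.015, 3.14, 0.0]
contact_force: [-0.1, 0.9, 0.5]
grip_width: 0.0001
gripper_force: 0.0
clock: 6.17
tcp_pos: [0.4861, 0.0223, 0.3621]
orientation: [-0.016, 3.141, 0.0]
contact_force: [0.7, 0.3, 1.0]
grip_width: 0.0
gripper_force: 0.0
[0.48601194 0.02204712 0.36151648]
wrist [232 201  20  19 300] [241.52666667 209.82      ] [0.58764431 0.0022402  0.03      ]
wrist [213 238  12  32 232] [217.42241379 251.15517241] [ 0.66944558 -0.0426274   0.03      ]
side [291 242  15  10  90] [298.3        246.42222222] [0.58779367 0.00215114 0.03      ]
[[241.95542947 211.07254966]]
```

View pics/w2c.png

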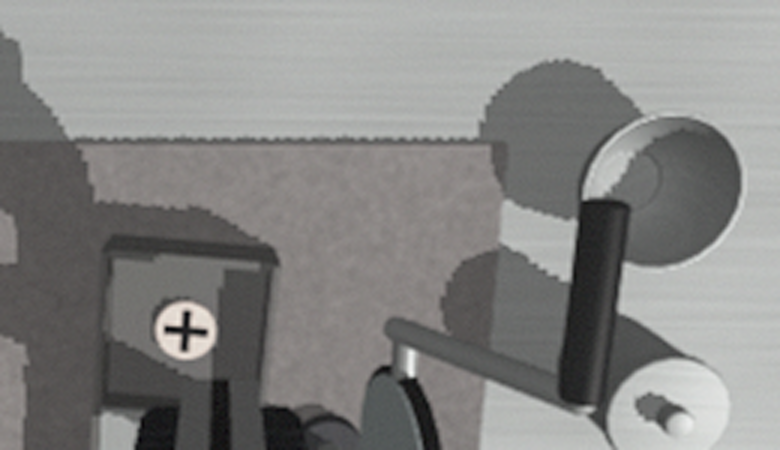

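The disc lies fully bare (crop (185,330)), and both cameras put it at (0.5877, 0.0022). The handle runs from crop (605,202) to (583,398), and the arm's hinge end is at (390,325).

```bash
python3 - <<'E'
from bench import r
from h import *
cm=np.load("w2.npy",allow_pickle=True).item();cs=r.camera_model("scene");cd=r.camera_model("side")
f=lambda x,y:(180+x/3,100+y/3)
print("handle",ray(cm,[f(605,202),f(583,398)],.256),"hinge",ray(cm,f(391,326),.190))
print("plate right",ray(cm,[f(505,145),f(492,330)],.006))
print("plate near",ray(cm,[f(80,140),f(490,142)],.006))
A=lambda x,y:(200+x/4,130+y*190/600)
B=lambda x,y:(200+x/4,110+y*160/600)
print("h near",tri((cs,cd,cm),(A(275,55),B(66,137),f(605,202)))[0],"far",tri((cs,cd,cm),(A(312,108),B(172,110),f(583,398)))[0])
print("elbow hinge",tri((cs,cd,cm),(A(236,181),B(218,246),f(391,326))))
E
```

```text
handle [[0.46515313 0.13626823 0.256     ]
 [0.5283434  0.13779191 0.256     ]] hinge [[0.52797709 0.08960572 0.19      ]]
plate right [[0.47993261 0.1889867  0.006     ]
 [0.59470682 0.19263541 0.006     ]]
plate near [[ 0.47946136 -0.05969262  0.006     ]
 [ 0.4782715   0.18003846  0.006     ]]
h near [0.46478313 0.13659219 0.25731947] far [0.52751419 0.13760038 0.25867252]
elbow hinge (array([0.52791032, 0.09092805, 0.1905546 ]), array([4.83175049e-06]))
```

```bash
python3 -m crank '[[0.02,0.15,0,0,1],[0.02,0.15,0,0,1],[0,0.15,0,0,1],[0,0.125,0,0,1],[0,0,0,0,1],[0,0,0,0,1],[0,0,0,0,1]]' 30; python3 - <<'E'
from bench import r
from h import *
print(r.get_obs()["tcp_pos"],r.get_obs()["grip_width"])
w=r.grab_frame("wrist");cv2.imwrite("pics/w3.png",w);cm=r.camera_model("wrist")
m=(w.max(2)<45).astype(np.uint8);n,l,s,c=cv2.connectedComponentsWithStats(m)
e=proj(cm,[[.465,.137,.256],[.494,.137,.256],[.528,.138,.256]]);print(e)
for k in range(1,n):
    if s[k,4]>60:print(s[k],c[k])
E
```

```text
clock: 6.85
tcp_pos: [0.4941, 0.1363, 0.3613]
orientation: [0.013, -3.14, 0.003]
contact_force: [-0.5, -0.9, -0.1]
grip_width: 0.083
gripper_force: 0.0
[0.49414613 0.13627779 0.36134693] 0.08300870749871869
[[255.22796419 157.12695856]
 [254.92429903 188.85240414]
 [255.65266261 223.65266982]]
[247 157  15  69 761] [252.75032852 190.67936925]
[148 210   7  21  63] [150.82539683 220.6031746 ]
[218 220  20  65 334] [222.0508982  250.65868263]
[    0   236   512   148 40854] [253.61771185 333.85942625]
```

The handle blob (252.8,190.7) matches the prediction to about 2 px, so I descend and grip.

```bash
python3 -m crank '[[0,0,-0.15,0,1],[0,0,-0.15,0,1],[0,0,-0.15,0,1],[0,0,-0.1,0,1],[0,0,-0.065,0,1],[0,0,0,0,1]]' 30 && python3 -m crank '[[0,0,0,0,-0.65],[0,0,0,0,-0.65],[0,0,0,0,-0.65],[0,0,0,0,-1],[0,0,0,0,-1],[0,0,0,0,-1],[0,0,0,0,-1],[0,0,0,0,-1]]' 30
```

```text
clock: 7.4
tcp_pos: [0.4923, 0.1352, 0.2365]
orientation: [0.012, -3.137, 0.004]
contact_force: [-1.0, -0.9, -0.2]
grip_width: 0.0857
gripper_force: 0.0
clock: 8.07
tcp_pos: [0.4941, 0.1374, 0.2398]
orientation: [-0.016, 3.141, 0.0]
contact_force: [-0.8, -1.4, 3.3]
grip_width: 0.0128
gripper_force: 29.4
```

Gripped: the width matches the bar, and the TCP y of 0.1374 implies the pivot is at y of about 0.093. Now I carry the handle along its arc to q of about 0.677.

```bash
python3 -m crank '[[0,-0.034,0.021,0,-1],[0,-0.036,0.017,0,-1],[0,-0.038,0.014,0,-1],[0,-0.039,0.010,0,-1],[0,0,0,0,-1]]' && python3 -m crank '[[0,-0.039,0.006,0,-1],[0,-0.040,0.002,0,-1],[0,-0.031,-0.001,0,-1],[0,0,0,0,-1],[0,0,0,0,-1],[0,0,0,0,-1],[0,0,0,0,-1]]'
python3 - <<'E'
from bench import r
from h import *
a=r.grab_frame("scene");b=r.grab_frame("side")
cv2.imwrite("pics/f.png",cv2.hconcat([cv2.resize(a[160:285,210:310],(400,500),interpolation=2),cv2.resize(b[110:235,220:320],(400,500),interpolation=2)]))
E
```

```text
clock: 8.48
tcp_pos: [0.4944, 0.1087, 0.2536]
orientation: [-0.015, 3.14, 0.006]
contact_force: [-2.1, 6.6, 7.2]
grip_width: 0.0124
gripper_force: 29.8
clock: 9.07
tcp_pos: [0.4946, 0.0859, 0.2542]
orientation: [-0.015, 3.14, 0.001]
contact_force: [-0.1, 2.0, 8.4]
grip_width: 0.013
gripper_force: 30.5
```

View pics/f.png

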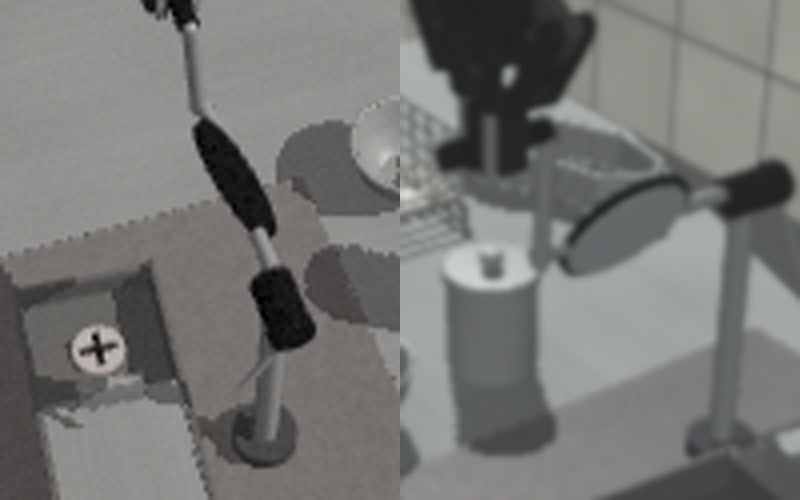

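```bash
python3 -m crank '[[0,0,0,0,-1],[0,0,0,0,-1],[0,0,0,0,-1],[0,0,0,0,-1],[0,0,0,0,-1],[0,0,0,0,-1]]'
python3 - <<'E'
from bench import r
from h import *
cs=r.camera_model("scene");cd=r.camera_model("side")
print("tip seen (270.0,256.3); root", end=" ")
for q in(.62,.677,.73):
    a=2*(q-.15);h=np.array([.589+.110,.093+.0013,.190]);print(q,proj(cs,[h,h+.058*np.array([0,-np.cos(a),-np.sin(a)])]).round(1).tolist())
o=r.get_obs();y=o["tcp_pos"][1];print("q from y",.6-np.arcsin((y-.093+.0011)/.08),o["tcp_pos"])
s=r.grab_frame("side");m=(s.min(2)>165).astype(np.uint8);n,l,st,ce=cv2.connectedComponentsWithStats(cv2.morphologyEx(m,cv2.MORPH_CLOSE,np.ones((5,5))))
for k in range(1,n):
    x=ray(cd,ce[k],.03)[0]
    if st[k,4]>30 and .5<x[0]<.65 and abs(x[1])<.08: print("disc",x)
a=cv2.imread("pics/side0.png");d=cv2.absdiff(a,s).max(2)
for nm,(x0,y0,x1,y1) in dict(bowl=(190,190,225,222),canister=(230,175,256,208),forceps=(280,320,330,384)).items():print(nm,np.median(d[y0:y1,x0:x1]),(d[y0:y1,x0:x1]>30).mean())
E
```

```text
clock: 9.67
tcp_pos: [0.4946, 0.086, 0.2542]
orientation: [-0.015, 3.14, 0.001]
contact_force: [-0.0, 1.1, 8.3]
grip_width: 0.0127
gripper_force: 30.5
tip seen (270.0,256.3); root 0.62 [[282.6, 244.0], [267.9, 257.7]]
0.677 [[282.6, 244.0], [270.1, 257.8]]
0.73 [[282.6, 244.0], [272.2, 257.7]]
q from y 0.6744168282739279 [0.49458548 0.08595215 0.25416155]
disc [0.58750773 0.00175741 0.03      ]
bowl 6.0 0.0
canister 5.0 0.0
forceps 8.0 0.0834375
```

The pointer tip (270.0, 256.3) fits q = 0.677 (predicted 270.1, 257.8). The angle from the TCP is 0.674, the grip is steady and the loose objects have not moved, so I hand in.

```bash
python3 -c "
from bench import r
print(r.hand_in())"
```

```text
the job is handed in; nothing more can be done
None
```

The job is handed in: I slid the cover to its stop so the disc lies bare, and the gripper still holds the mirror's handle at about 0.675 rad (worked out: 0.677), which by calculation centres the disc in the camera's view; the bowl and canister have not moved, and I take the small image change at the forceps to be the arm's shadow.

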